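# Switch on the scanner's lamp at its guarded toggle

### The job

Switch on the slide scanner's lamp with a fingertip: lift the red guard on the switch box by its lip and tip it right back so that it stays open, flip the toggle beneath it fully over to its back stop, towards the guard's hinge, then push the guard forward so that it drops fully shut over the switched-on toggle. Leave the yellow and blue guarded switches as they are, and do not pick up, knock over or push away anything on the bench.

Things in the scene. Friction and masses are not known exactly. Their poses are not given: they have to be found in the camera images.
- switch_box: White steel switch box, fixed, 200 (x) by 360 (y) mm, top face 60 mm above the bench. Origin: centre of its underside; z up; its front (-x) faces roughly to the robot. Three guarded toggle switches (red, yellow, blue guard) stand side by side on its top, 105 mm apart along its y, in an order that varies; all have the box's yaw.
- red_base: Black base plate of the switch with the red guard, fixed on the box, 130 (x) by 70 (y) by 6 mm. Origin: centre of its underside, on the box's top face; z up, x from the switch's front to the hinge at its back, y along the hinge. Toggle pivot: (0, 0, 10) mm. The shut guard has a mouth at its front, 60 mm wide, 6 to 52 mm above the box top; its side walls end 21 mm up.
- red_hinge (a point): Middle of the red guard's hinge axis (along y), at (55, 0, 22) mm in red_base; a fixed hinge block 14 mm long (x) reaches 3 mm above it. The shut guard: top plate 108 mm long from the hinge to the front, 66 mm wide, 3 mm thick, underside 30 mm above the axis; side walls 32 mm deep, 3 mm thick; no front wall.
- red_guard (a joint): Hinge of the red guard (about 90 g): 0 shut, 1.7 fully open (rad, grows as the front lifts). No spring: below about 1.05 rad it falls shut when let go, above about 1.25 rad it falls open onto its stop at 1.7 and stays. Standing open, all of it but its 7 mm knuckles is behind the hinge axis; its lip's end is then 120 mm behind red_base's origin and 140 mm above the box's top.
- red_lip (a point): Middle of the free end of the red guard's finger lip, moving with the guard. The lip is 50 mm wide, 3 mm thick, and slopes 45 degrees up and forward from the front edge of the top plate. Shut, its end is 126 mm in front of and 49 mm above the hinge axis.
- red_toggle (a joint): Steel bat toggle under the red guard: 0 off (leans 0.4 rad to the front), 0.8 on (leans 0.4 rad to the back, to the hinge). It has a stop at each end and stays wherever it is left; about 1 N at the tip moves it. Stem 7 mm thick.
- red_tip (a point): Centre of the 10 mm ball at the end of the red switch's toggle, 32 mm from its pivot; when off, 39 mm above the box's top and 12 mm in front of red_base's origin.
- yellow_guard (a joint): Hinge of the yellow guard, alike in shape: 0 shut, 1.7 open. To be left shut.
- yellow_toggle (a joint): Toggle under the yellow guard: 0 off, 0.8 on. To be left off.
- yellow_base: Base plate of the switch with the yellow guard, like red_base, same size and axes. Its shut guard reaches 71 mm above the box's top at the lip, 55 mm elsewhere.
- blue_guard (a joint): Hinge of the blue guard, alike in shape: 0 shut, 1.7 open. To be left shut.
- blue_toggle (a joint): Toggle under the blue guard: 0 off, 0.8 on. To be left off.
- blue_base: Base plate of the switch with the blue guard, like red_base, same size and axes. Its shut guard reaches 71 mm above the box's top at the lip, 55 mm elsewhere.
- vial_a: Green glass vial with a white label, red cap, 24 mm across, 55 mm high, loose, beside the box. Origin: centre of its underside.
- vial_b: Amber vial, green cap, 24 mm across, 55 mm high, loose, on the other side of the box. Origin as vial_a.
- reagent: Amber reagent bottle, orange cap, 60 mm across, 120 mm high, loose, to the left. Origin: centre of its underside.
- jar: Yellow plastic jar, 90 mm across, 130 mm high, loose, to the right. Origin: centre of its underside.
- slide_box: Flat blue slide box, 100 (x) by 180 (y) by 35 mm, loose, behind the box. Origin: centre of its underside.
- tip_box: White pipette-tip box with a yellow cover, 80 (x) by 120 (y) by 62 mm, loose, to the robot's right. Origin: centre of its underside.

How it is judged:
By the outcome, as a careful person would: the job done as asked, in the order asked, and still so for the second after the job is handed in, with the robot touching nothing.
It also fails if it takes over 58 s, if anything falls off the work surface, if the arm or the gripper's body presses on something with over 40 N, if the wrist force passes 120 N, or if a joint passes its speed limit or range.

### The arm

A 7-joint arm with a two-finger parallel gripper is mounted at the origin on the work surface. World frame = base frame: x ahead of the robot, y to its left, z up, the work surface at z = 0. Lengths are in m, angles in rad, forces in N, time in s.
With the tool pointing down it reaches from about 0.4 to 0.85 m from the base axis. Payload 10.4 kg.
Tool frame: the origin (TCP) lies midway between the tips of the shut fingers; the grasp point (between the pads) lies 19 mm behind it; z points along the fingers, y is the line along which they close (so a half turn about z gives the same grasp; the last joint's range is limited). The gripper opens to 87 mm and grips with 3 to 60 N. Pads are 19 mm wide; open, the fingers measure 117 mm over their backs; the gripper's body (75 mm by 190 mm) begins 51 mm behind the grasp point.
Start: joints at [-1.163, 0.332, -0.065, 1.46, 0.022, 1.35, -0.088], TCP at [0.261, 0.568, 0.189] pointing down, gripper open.
Joint ranges: [-2.6, 2.6], [-0.5, 2.12], [-1.47, 1.34], [0.16, 2.42], [-1.27, 4.41], [0.06, 2.06], [-2.6, 2.6]. Speed limits (rad/s): [2.22, 2.22, 2.79, 2.79, 3.14, 3.14, 3.14].

### API

Orientations are given as a unit quaternion [x, y, z, w].
In Python, from bench import r gives the robot as it stands.
- The arm moves only by the tool arm_command, never from a script. Its arguments are lists of equal length, an entry for each row: "xyz": the shift along the world's x, y, z in m, a list of three; "rot": the turn, a rotation vector about the world's x, y, z in rad, a list of three. In form: {"xyz": [[tx, ty, tz], ...], "rot": [[ax, ay, az], ...]}. A call has 1 to 20 rows; each row is the pose to reach, as a shift and turn from the pose commanded when the call began; what a row does not reach only later rows make up. A row lasts 1/12 s, in which the tool goes at most 41.7 mm and 7.16 degrees, less where a joint would pass 70% of its speed; a pose out of reach is approached as far as the arm can. A call with a gripper value outside its range is refused whole. "grip" is the opening, from 0 (shut) to 1 (fully open), set as the call begins (left out, the last holds). The fingers move at their own pace and stop on an object; "squeeze" is the grip in N (left out, the last holds). Time passes only in rows, so rows that repeat a pose let the fingers close. It gives the time, the measured TCP pose, the force, the opening and the grip force at its end, in the units of the state.
- r.read_state(): the state, without advancing time (a new reading comes with each control period).
- r.camera(name): name is "scene" or "top" or "wrist"; returns the picture (384x512x3 uint8, red, green, blue); there is no depth.
- r.camera_model(name): a dict with "fx", "fy", "cx", "cy" (pixels), "k1" (the pictures are not rectified: a ray, as slopes to the right and down, at radius r is drawn at 1 + k1 r^2 times it, then the intrinsics apply), "T" (4x4, takes a point from camera to world coordinates). Camera axes: x right, y up, looking along -z (the intrinsics and any distortion apply to the point x, -y, -z); pixel columns grow to the right and rows downward; lengths in m; the calibration is good to about 2 mm. A picture is of the moment at which its call begins: read the wrist's pose just before it. camera_model takes no time and is no camera call; for the wrist camera it gives the pose at the moment of the call.
- r.close_job(): hands the job in; it is judged then, once.
Trained networks look in the newest picture that a camera, given by its name, has taken for a name from the list of things; names that differ only in an ending like _2 or _b are one class to them, and where a whole thing is asked for, a point or a joint stands for the part that bears it (a point fixed in the world has none). Each returns a list of dicts, best first, with "conf" (0 to 1); they miss things now and then, are a little off and sometimes report something else, mostly with a low value. They report only what shows in the picture. A call takes as long as a camera call.
- r.look_for(label, camera): "at" ([x, y, z] in m, in the coordinates of the camera as it stood for that picture, good to about 4 mm: the middle of the surface that is visible of it).
- r.spot_point(label, camera): "at" ([x, y, z] in m, in the coordinates of the camera as it stood for that picture, good to about 4 mm: a listed point, or the origin of a listed thing).
The state is a dict: "time": time; "joint_positions": joint angles; "joint_vel": joint speeds; "joint_torque": joint torques, N m; "ee_pos": TCP position; "eef_rot": TCP orientation; "ft_force": force on the tool from outside, world axes, zero at the start; "torque": the same for the moment, N m; "width": finger opening in m; "grip_force": force on a finger pad.
Only numpy, scipy, OpenCV 4.12 (cv2) and the standard library are available. Lean on these libraries where they do the work, as an engineer would, in place of code of your own. Each camera call takes 0.05 s, during which the arm holds its last target. There are 200 camera calls.

## Working session

There is one attempt and no reset: what is moved stays moved. The work goes in short steps, Python scripts to look and compute and a tool call to move; the robot and the scene stay as the last step left them, time stands still between calls to the robot, and variables do not carry over. Pictures are saved under pics/ and viewed, at most 10 in all, crops included, and the job is handed in when it is done.

Besides the shell and the picture viewer there is one more tool, called after "Emit:" as a command line: name --argument value ..., lists and objects as JSON in quotes. arm_command: Moves the arm, as the interface text tells. Its arguments: {"type":"object","properties":{"xyz":{"type":"array"},"rot":{"type":"array"},"grip":{"type":"number"},"squeeze":{"type":"number"}},"required":["xyz","rot"]}

```bash
mkdir -p pics; ls; cat > h.py <<'E'
import numpy as np, cv2
from bench import r
def W(cam,p):
    T=np.array(r.camera_model(cam)["T"]); return (T@np.r_[p,1])[:3]
def proj(cam,P):
    m=r.camera_model(cam); p=np.linalg.inv(np.array(m["T"]))@np.r_[P,1]
    u,v=p[0]/-p[2],-p[1]/-p[2]; k=1+m["k1"]*(u*u+v*v)
    return m["cx"]+m["fx"]*u*k, m["cy"]+m["fy"]*v*k
def save(cam,n):
    im=r.camera(cam); cv2.imwrite(f"pics/{n}.png",im[:,:,::-1]); return im
E
python3 - <<'E'
from h import *
s=r.read_state(); print(s["time"],s["ee_pos"],s["eef_rot"],s["ft_force"])
ims=[save(c,"a_"+c) for c in ("top","scene")]
cv2.imwrite("pics/a.png",cv2.resize(np.hstack(ims)[:,:,::-1],(800,300)))
for c in ("top","scene"):
  for l in ("red_base","yellow_base","blue_base","switch_box","red_hinge","red_lip"):
    for d in r.spot_point(l,c)[:1]:
      p=W(c,d["at"]); print(c,l,round(d["conf"],2),p.round(4),np.round(proj(c,p)))
E
```

```text
pics
0.0 [0.26080363 0.56749297 0.18805615] [ 2.13721761e-01  9.76894306e-01 -7.11066582e-04 -1.35661519e-04] [ 0.4037318  -1.0451942   0.25479399]
top red_base 0.87 [ 0.6049 -0.1769  0.0604] [310. 185.]
top yellow_base 0.97 [0.5514 0.0229 0.0598] [252. 203.]
top blue_base 0.66 [ 0.5845 -0.0791  0.0607] [282. 192.]
top switch_box 0.79 [ 0.5771 -0.0822  0.0013] [282. 195.]
top red_hinge 0.57 [ 0.6572 -0.1676  0.0803] [308. 169.]
top red_lip 0.56 [ 0.5368 -0.1956  0.1266] [319. 204.]
scene red_base 0.9 [ 0.606  -0.1823  0.0615] [215. 173.]
scene yellow_base 0.78 [0.5559 0.0227 0.0647] [276. 211.]
scene blue_base 0.76 [ 0.5772 -0.0787  0.0596] [246. 191.]
scene switch_box 0.93 [ 0.5809 -0.0777  0.0056] [246. 203.]
scene red_hinge 0.67 [ 0.6585 -0.1702  0.0802] [201. 181.]
scene red_lip 0.92 [ 0.539  -0.198   0.1335] [229. 141.]
```

View pics/a_top.png

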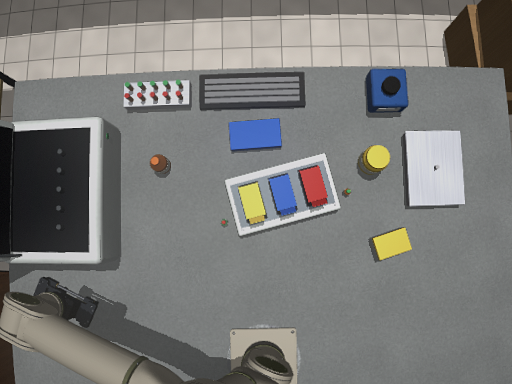

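View pics/a_scene.png

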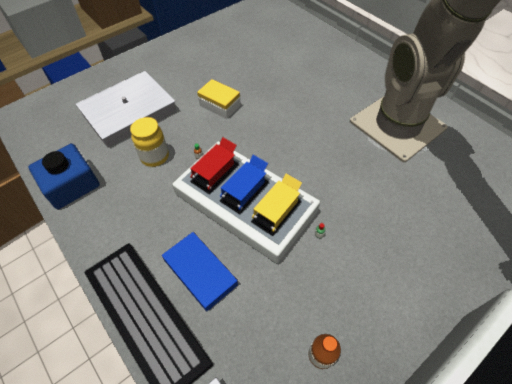

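Emit:
arm_command --xyz '[[0.01, 0, 0.04], [0.03, -0.03, 0.08], [0.06, -0.06, 0.09], [0.09, -0.1, 0.09], [0.12, -0.14, 0.09], [0.15, -0.18, 0.09], [0.17, -0.22, 0.09], [0.18, -0.26, 0.09], [0.19, -0.3, 0.09], [0.2, -0.34, 0.09], [0.2, -0.38, 0.09], [0.2, -0.42, 0.09], [0.2, -0.46, 0.09], [0.2, -0.5, 0.09], [0.2, -0.54, 0.09], [0.2, -0.58, 0.09], [0.2, -0.62, 0.09], [0.2, -0.66, 0.09], [0.2, -0.7, 0.09], [0.2, -0.74, 0.09]]' --rot '[[0, 0, -0.12], [0, 0, -0.24], [0, 0, -0.36], [0, 0, -0.48], [0, 0, -0.6], [0, 0, -0.72], [0, 0, -0.84], [0, 0, -0.96], [0, 0, -1.08], [0, 0, -1.2], [0, 0, -1.32], [0, 0, -1.44], [0, 0, -1.56], [0, 0, -1.68], [0, 0, -1.8], [0, 0, -1.92], [0, 0, -2.04], [0, 0, -2.16], [0, 0, -2.28], [0, 0, -2.4]]' --grip 0

```text
time: 2.37
ee_pos: [0.4605, -0.155, 0.2793]
eef_rot: [0.988, 0.152, 0.001, -0.0]
ft_force: [1.4, 0.6, -0.4]
width: 0.0005
grip_force: 0.0
```

```bash
python3 - <<'E'
from h import *
s=r.read_state(); print(s["time"],s["ee_pos"],s["eef_rot"],s["joint_positions"])
save("wrist","b")
T=np.array(r.camera_model("wrist")["T"]); print(T.round(3))
for l in ("red_base","blue_base","yellow_base","red_hinge","red_lip"):
  for d in r.spot_point(l,"wrist")[:1]:
    p=W("wrist",d["at"]); print(l,round(d["conf"],2),p.round(4),np.round(proj("wrist",p)))
for l in ("jar","tip_box","vial_b"):
  for c in ("top",):
    for d in r.spot_point(l,c)[:1]: print(l,round(d["conf"],2),W(c,d["at"]).round(3))
E
```

```text
2.3667 [ 0.460499   -0.15497348  0.27929783] [ 9.88393381e-01  1.51914628e-01  6.72044535e-04 -1.32776537e-04] [-0.45762434 -0.05556669  0.67015408  1.69698868  0.03389373  1.48705629
 -1.05680444]
[[ 0.283  0.915  0.286  0.539]
 [-0.959  0.269  0.087 -0.139]
 [ 0.003 -0.299  0.954  0.475]
 [ 0.     0.     0.     1.   ]]
red_base 0.78 [ 0.6018 -0.1866  0.062 ] [314.  49.]
blue_base 0.87 [ 0.5768 -0.0792  0.0593] [227.  43.]
yellow_base 0.82 [0.5564 0.0223 0.0596] [143.  35.]
red_lip 0.8 [ 0.5364 -0.1947  0.1293] [320. 112.]
jar 0.64 [ 0.695 -0.396  0.004]
tip_box 0.88 [ 0.398 -0.455  0.002]
vial_b 0.51 [0.698 0.343 0.001]
```

View pics/b.png

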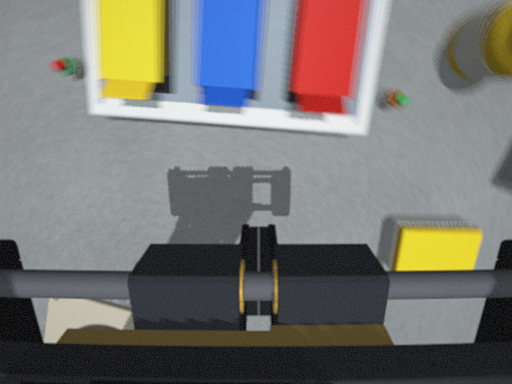

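```bash
cat >> h.py <<'E'
from scipy.spatial.transform import Rotation as R
O=np.array([.605,-.181,.06]); YAW=.245
def S(x,y,z): return O+R.from_euler('z',YAW).apply(np.array([x,y,z])/1e3)
def toS(p): return R.from_euler('z',-YAW).apply(np.array(p)-O)*1e3
def tool(tilt): # tool x = -? keeps present sense: tool y ~ -switch y
    # vertical: tool x = switch x, y = -switch y, z down
    return R.from_euler('z',YAW)*R.from_euler('y',-tilt)*R.from_euler('x',np.pi)
def go(x,y,z,tilt):
    s=r.read_state(); d=S(x,y,z)-s["ee_pos"]; q=tool(tilt)*R.from_quat(s["eef_rot"]).inv()
    print("shift",d.round(4),"rot",q.as_rotvec().round(3))
def st():
    s=r.read_state(); Q=R.from_euler('z',-YAW)*R.from_quat(s["eef_rot"]); a=Q.as_matrix()[:,2]
    print("t",round(s["time"],2),"S",toS(s["ee_pos"]).round(1),"toolz",a.round(3),"F",np.round(R.from_euler('z',-YAW).apply(s["ft_force"]),1),"j",np.round(s["joint_positions"],2))
E
python3 - <<'E'
from h import *
m=r.camera_model("wrist");T=np.array(m["T"])
def back(u,v,z):
    q=np.array([(u-m["cx"])/m["fx"],(v-m["cy"])/m["fy"]]);a=q.copy()
    for _ in range(9): a=q/(1+m["k1"]*(a@a))
    d=T[:3,:3]@np.array([a[0],-a[1],-1]);o=T[:3,3]; return o+d*(z-o[2])/d[2]
a=back(90,114,.06);b=back(367,134,.06);d=b-a;print(a,b,np.linalg.norm(d),np.arctan2(d[0],-d[1]))
st();go(-150,0,150,.785)
E
```

```text
[0.44403741 0.07017675 0.06      ] [ 0.52910026 -0.27621556  0.06      ] 0.3566837833843241 0.2408030049110456
t 2.82 S [-132.4   63.4  218.8] toolz [-0.  0. -1.] F [-0.4 -0.1 -0.4] j [-0.46 -0.05  0.67  1.7   0.03  1.49 -1.06]
shift [-0.0017 -0.0658 -0.0688] rot [ 0.216 -0.755 -0.065]
```

Emit:
arm_command --xyz '[[0, -0.007, -0.007], [0, -0.02, -0.02], [0, -0.035, -0.035], [-0.001, -0.05, -0.05], [-0.002, -0.066, -0.069], [-0.002, -0.066, -0.069], [-0.002, -0.066, -0.069], [-0.002, -0.066, -0.069], [-0.002, -0.066, -0.069]]' --rot '[[0.03, -0.106, -0.009], [0.06, -0.211, -0.018], [0.091, -0.317, -0.027], [0.121, -0.423, -0.036], [0.151, -0.528, -0.045], [0.181, -0.634, -0.055], [0.216, -0.755, -0.065], [0.216, -0.755, -0.065], [0.216, -0.755, -0.065]]'

```text
time: 3.57
ee_pos: [0.4577, -0.2188, 0.2085]
eef_rot: [0.917, 0.11, 0.38, -0.048]
ft_force: [0.2, 0.2, -0.3]
width: 0.0009
grip_force: 0.0
```

```bash
python3 - <<'E'
from h import *
st()
for l in ("red_base","red_lip","red_hinge"):
  for c in ("wrist","scene"):
    r.camera(c)
    for d in r.spot_point(l,c)[:1]: print(c,l,round(d["conf"],2),toS(W(c,d["at"])).round(1))
save("wrist","c1");st();go(-136,0,98,.785);go(-66,0,28,.785)
E
```

```text
t 3.57 S [-152.1   -0.9  148.5] toolz [ 0.707 -0.    -0.707] F [ 0.2  0.1 -0.3] j [-0.17 -0.5   0.84  2.28 -0.37  0.74 -0.42]
wrist red_base 0.67 [ 1.4  3.5 -0.1]
scene red_base 0.57 [ 3.9 -0.4 -0.6]
wrist red_lip 0.85 [-71.2   0.7  69.2]
scene red_lip 0.87 [-66.6  -3.4  68.6]
wrist red_hinge 0.35 [-1.5  1.9 -1.9]
scene red_hinge 0.89 [55.2 -4.9 22.8]
t 4.22 S [-150.8   -1.3  149.9] toolz [ 0.707 -0.    -0.707] F [-0.1  0.2  0. ] j [-0.18 -0.5   0.84  2.28 -0.37  0.74 -0.42]
shift [ 0.014   0.0049 -0.0519] rot [-0.001 -0.     0.002]
shift [ 0.0819  0.0218 -0.1219] rot [-0.001 -0.     0.002]
```

View pics/c1.png

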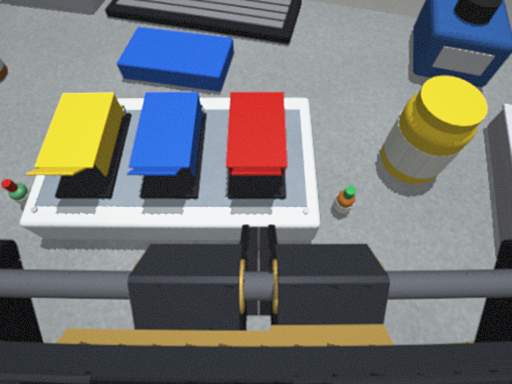

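Emit:
arm_command --xyz '[[0.005, 0.002, -0.017], [0.01, 0.004, -0.035], [0.014, 0.005, -0.052], [0.022, 0.007, -0.06], [0.031, 0.009, -0.069], [0.039, 0.011, -0.078], [0.048, 0.014, -0.087], [0.056, 0.016, -0.096], [0.065, 0.018, -0.105], [0.073, 0.02, -0.113], [0.082, 0.022, -0.122], [0.082, 0.022, -0.122]]' --rot '[[0, 0, 0], [0, 0, 0], [0, 0, 0], [0, 0, 0], [0, 0, 0], [0, 0, 0], [0, 0, 0], [0, 0, 0], [0, 0, 0], [0, 0, 0], [0, 0, 0], [0, 0, 0]]'

```text
time: 5.22
ee_pos: [0.5376, -0.1958, 0.0967]
eef_rot: [0.917, 0.115, 0.378, -0.045]
ft_force: [0.1, 0.1, 1.6]
width: 0.0002
grip_force: 0.0
```

```bash
python3 - <<'E'
from h import *
st()
s=r.read_state()
H=np.array([55,22])
T0=np.array([-55,39]) # TCP flat on lip at theta=0
def at(th,tilt,p0=T0,off=0):
    v=p0-H; c,n=np.cos(th),np.sin(th)
    # x back,z up; opening: front lifts -> clockwise
    w=H+np.array([c*v[0]+n*v[1],-n*v[0]+c*v[1]]); return w
for th in np.arange(0,1.41,.1):
    tilt=.785-th; w=at(th,0); p=S(w[0],0,w[1]); q=tool(tilt)*R.from_quat(s["eef_rot"]).inv()
    print(round(th,2),w.round(1),"shift",(p-s["ee_pos"]).round(3),"rot",q.as_rotvec().round(3))
E
```

```text
t 5.22 S [-69.    2.   36.7] toolz [ 0.704 -0.002 -0.71 ] F [0.1 0.1 1.6] j [-0.42  0.01  1.09  2.32 -1.2   0.65  0.3 ]
0.0 [-55.  39.] shift [0.014 0.001 0.002] rot [ 0.005 -0.002 -0.002]
0.1 [-52.8  49.9] shift [0.016 0.002 0.013] rot [-0.019  0.095 -0.003]
0.2 [-49.4  60.5] shift [0.019 0.003 0.024] rot [-0.043  0.192 -0.003]
0.3 [-45.1  70.7] shift [0.024 0.004 0.034] rot [-0.068  0.289 -0.003]
0.4 [-39.7  80.5] shift [0.029 0.005 0.044] rot [-0.092  0.386 -0.003]
0.5 [-33.4  89.7] shift [0.035 0.007 0.053] rot [-0.117  0.483 -0.004]
0.6 [-26.2  98.1] shift [0.042 0.008 0.061] rot [-0.141  0.58  -0.004]
0.7 [-18.2 105.9] shift [0.05  0.01  0.069] rot [-0.166  0.677 -0.004]
0.8 [ -9.4 112.8] shift [0.058 0.012 0.076] rot [-0.19   0.774 -0.004]
0.9 [-1.000e-01  1.187e+02] shift [0.067 0.015 0.082] rot [-0.214  0.871 -0.004]
1.0 [  9.9 123.7] shift [0.077 0.017 0.087] rot [-0.239  0.968 -0.005]
1.1 [ 20.3 127.7] shift [0.087 0.02  0.091] rot [-0.263  1.065 -0.005]
1.2 [ 31.  130.7] shift [0.098 0.022 0.094] rot [-0.288  1.162 -0.005]
1.3 [ 42.  132.5] shift [0.108 0.025 0.096] rot [-0.312  1.259 -0.005]
1.4 [ 53.1 133.3] shift [0.119 0.028 0.097] rot [-0.337  1.355 -0.005]
```

Emit:
arm_command --xyz '[[0.005, 0, 0.001], [0.01, 0, 0.002], [0.014, 0.001, 0.004], [0.015, 0.001, 0.008], [0.016, 0.002, 0.013], [0.017, 0.002, 0.018], [0.019, 0.003, 0.024]]' --rot '[[0, 0, 0], [0, 0, 0], [-0.005, 0.02, 0], [-0.012, 0.05, 0], [-0.024, 0.097, 0], [-0.036, 0.145, 0], [-0.047, 0.193, 0]]'

```text
time: 5.8
ee_pos: [0.5557, -0.1946, 0.1225]
eef_rot: [0.951, 0.117, 0.285, -0.033]
ft_force: [-1.1, 0.2, -0.1]
width: 0.0005
grip_force: 0.0
```

```bash
python3 - <<'E'
from h import *
st()
r.camera("scene")
for l in ("red_lip","red_tip"):
    for d in r.spot_point(l,"scene")[:1]: print(l,round(d["conf"],2),toS(W("scene",d["at"])).round(1))
E
```

```text
t 5.8 S [-51.1  -1.3  62.5] toolz [ 0.55  -0.004 -0.835] F [-1.   0.4 -0.1] j [-0.48 -0.03  1.    2.15 -0.61  0.66 -0.38]
red_lip 0.94 [-66.7  -1.2  69.9]
```

```bash
python3 - <<'E'
from h import *
a=r.camera("scene")[100:240,150:340]; b=r.camera("wrist")
a=cv2.resize(a,(570,420)); b=cv2.resize(b[0:300,130:450],(0,0),fx=.71,fy=1.4/1.0*.71*1.0)
b=cv2.resize(r.camera("wrist")[0:384,180:390],(230,420))
cv2.imwrite("pics/d.png",np.hstack([a,b])[:,:,::-1])
for c in ("wrist","scene"):
  for l in ("red_lip","red_guard"):
    for d in (r.spot_point if l=="red_lip" else r.look_for)(l,c)[:2]: print(c,l,round(d["conf"],2),toS(W(c,d["at"])).round(1))
E
```

```text
wrist red_guard 0.7 [-7.1  2.8 52.4]
scene red_lip 0.62 [-67.5  -3.4  71.2]
scene red_guard 0.87 [-2.4 -0.2 54.2]
```

View pics/d.png

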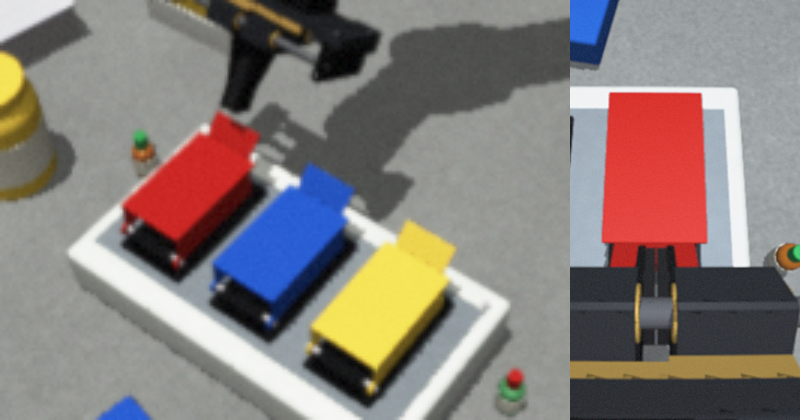

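```bash
python3 - <<'E'
from h import *
s=r.read_state()
for n,P in (("tcp",s["ee_pos"]),("lip",S(-71,0,71)),("root",S(-53,0,52)),("hinge end",S(55,0,55)),("tcpold",S(-69,2,36.7))):
  u,v=proj("scene",P); print(n,round((u-150)*3),round((v-100)*3), np.round(proj("wrist",P)))
st()
E
```

```text
tcp 226 142 [260. 219.]
lip 239 122 [259. 246.]
root 228 148 [259. 222.]
hinge end 149 222 [259.  82.]
tcpold 242 149 [256. 248.]
t 6.3 S [-52.2  -0.5  60.1] toolz [ 0.55  -0.002 -0.835] F [-0.9  0.2  1.3] j [-0.47 -0.03  0.99  2.15 -0.62  0.66 -0.37]
```

```bash
python3 - <<'E'
from h import *
def g(th,x,z):
    c,n=np.cos(th),np.sin(th); return 55+c*x+n*z, 22-n*x+c*z
for th in (0,.1,.2):
  for nm,x,z,ys in (("lip",-126,49,(-25,25)),("root",-108,32,(-33,33)),("back",0,33,(-33,33))):
    X,Z=g(th,x,z)
    print(th,nm,round(X),round(Z),[tuple(np.round([(proj("scene",S(X,y,Z))[0]-150)*3,(proj("scene",S(X,y,Z))[1]-100)*3])) for y in ys],
     [tuple(np.round([(proj("wrist",S(X,y,Z))[0]-180)*1.095,proj("wrist",S(X,y,Z))[1]*1.095])) for y in ys])
E
```

```text
0 lip -71 71 [(np.float64(218.0), np.float64(110.0)), (np.float64(261.0), np.float64(134.0))] [(np.float64(132.0), np.float64(270.0)), (np.float64(42.0), np.float64(270.0))]
0 root -53 54 [(np.float64(200.0), np.float64(130.0)), (np.float64(256.0), np.float64(163.0))] [(np.float64(140.0), np.float64(243.0)), (np.float64(33.0), np.float64(243.0))]
0 back 55 55 [(np.float64(121.0), np.float64(204.0)), (np.float64(178.0), np.float64(240.0))] [(np.float64(134.0), np.float64(90.0)), (np.float64(39.0), np.float64(90.0))]
0.1 lip -65 83 [(np.float64(213.0), np.float64(104.0)), (np.float64(256.0), np.float64(129.0))] [(np.float64(134.0), np.float64(257.0)), (np.float64(39.0), np.float64(257.0))]
0.1 root -49 65 [(np.float64(197.0), np.float64(125.0)), (np.float64(253.0), np.float64(158.0))] [(np.float64(143.0), np.float64(234.0)), (np.float64(31.0), np.float64(234.0))]
0.1 back 58 55 [(np.float64(119.0), np.float64(207.0)), (np.float64(175.0), np.float64(243.0))] [(np.float64(133.0), np.float64(86.0)), (np.float64(40.0), np.float64(86.0))]
0.2 lip -59 95 [(np.float64(207.0), np.float64(100.0)), (np.float64(251.0), np.float64(124.0))] [(np.float64(137.0), np.float64(240.0)), (np.float64(37.0), np.float64(240.0))]
0.2 root -44 75 [(np.float64(192.0), np.float64(121.0)), (np.float64(249.0), np.float64(154.0))] [(np.float64(145.0), np.float64(222.0)), (np.float64(28.0), np.float64(222.0))]
0.2 back 62 54 [(np.float64(116.0), np.float64(209.0)), (np.float64(173.0), np.float64(245.0))] [(np.float64(133.0), np.float64(82.0)), (np.float64(40.0), np.float64(82.0))]
```

```bash
python3 - <<'E'
from h import *
a=cv2.resize(r.camera("scene")[95:170,190:260],(420,450),interpolation=cv2.INTER_CUBIC)
b=cv2.resize(r.camera("wrist")[190:265,225:295],(380,450),interpolation=cv2.INTER_CUBIC)
cv2.imwrite("pics/e.png",np.hstack([a,b])[:,:,::-1])
s=r.read_state();u,v=proj("scene",s["ee_pos"]);print((u-190)*6,(v-95)*6);st()
E
```

```text
212.49148980668718 314.4591131901399
t 6.4 S [-52.   -0.6  60.3] toolz [ 0.55  -0.002 -0.835] F [ 0.6 -0.7 -0.8] j [-0.47 -0.03  0.99  2.15 -0.62  0.66 -0.37]
```

View pics/e.png

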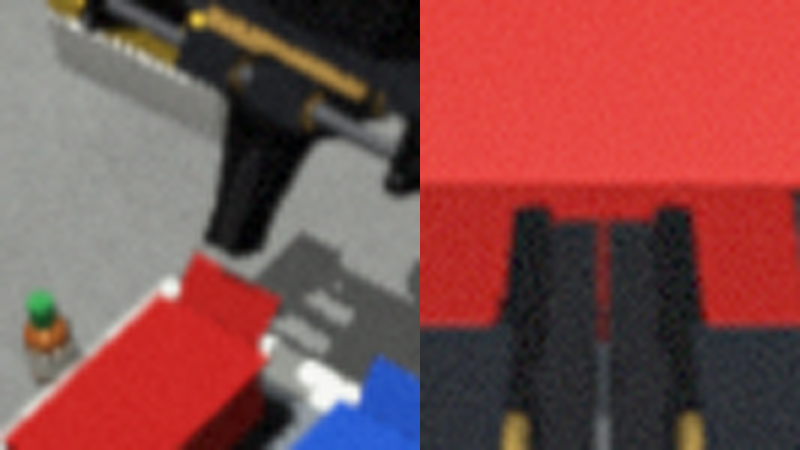

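```bash
python3 - <<'E'
from h import *
s=r.read_state();Q=R.from_quat(s["eef_rot"])
for d in (0,-10,-19,-30,-40):
  P=s["ee_pos"]+Q.apply([0,0,d/1e3]); a=proj("scene",P);b=[proj("wrist",s["ee_pos"]+Q.apply([0,y,d/1e3])) for y in (-.015,.015)]
  print(d,toS(P).round(0),round((a[0]-190)*6),round((a[1]-95)*6),np.round(b),[np.round([(q[0]-225)*380/70+420,(q[1]-190)*6]) for q in b])
E
```

```text
0 [-52.  -1.  60.] 212 314 [[237. 219.]
 [283. 219.]] [array([485., 175.]), array([733., 175.])]
-10 [-57.  -1.  69.] 219 295 [[236. 225.]
 [284. 225.]] [array([480., 213.]), array([740., 213.])]
-19 [-62.  -1.  76.] 225 277 [[235. 232.]
 [285. 232.]] [array([475., 250.]), array([746., 250.])]
-30 [-68.  -1.  85.] 232 255 [[234. 240.]
 [287. 240.]] [array([468., 300.]), array([754., 300.])]
-40 [-74.  -1.  94.] 238 235 [[232. 248.]
 [288. 248.]] [array([460., 350.]), array([763., 350.])]
```

Emit:
arm_command --xyz '[[-0.008, -0.002, 0.012], [-0.016, -0.004, 0.025], [-0.024, -0.006, 0.037], [-0.032, -0.008, 0.05], [-0.04, -0.01, 0.06], [-0.05, -0.012, 0.06], [-0.06, -0.014, 0.06], [-0.06, -0.014, 0.06]]' --rot '[[0, 0, 0], [0, 0, 0], [0, 0, 0], [0, 0, 0], [0, 0, 0], [0, 0, 0], [0, 0, 0], [0, 0, 0]]'

```text
time: 7.07
ee_pos: [0.4932, -0.2086, 0.1797]
eef_rot: [0.951, 0.117, 0.285, -0.034]
ft_force: [0.3, -0.6, -0.5]
width: 0.0004
grip_force: 0.0
```

```bash
python3 - <<'E'
from h import *
st();s=r.read_state();Q=R.from_quat(s["eef_rot"])
out=[]
for c in ("scene","top"):
  im=r.camera(c); u,v=map(int,proj(c,s["ee_pos"])); u0,v0=u-25,v-40
  z=cv2.resize(im[v0:v0+60,u0:u0+50],(400,480),interpolation=cv2.INTER_CUBIC)
  for d,col in ((0,(255,0,0)),(-19,(255,255,0)),(-30,(0,255,0))):
    a=proj(c,s["ee_pos"]+Q.apply([0,0,d/1e3])); cv2.circle(z,(int((a[0]-u0+.5)*8),int((a[1]-v0+.5)*8)),4,col,-1)
  out.append(z)
cv2.imwrite("pics/f.png",np.hstack(out)[:,:,::-1])
E
```

```text
t 7.07 S [-115.1    0.3  119.7] toolz [ 0.55  -0.002 -0.835] F [ 0.2 -0.6 -0.5] j [-0.32 -0.31  0.82  2.17 -0.24  0.77 -0.65]
```

View pics/f.png

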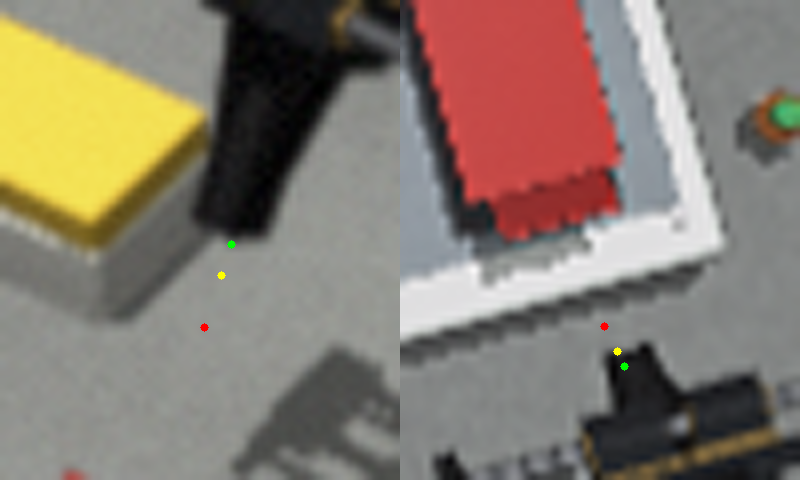

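```bash
python3 - <<'E'
from h import *
from scipy.optimize import least_squares
s=r.read_state();Q=R.from_quat(s["eef_rot"]);obs={}
for c,px in (("scene",(233,230)),("top",(231,350))):
  u,v=map(int,proj(c,s["ee_pos"])); obs[c]=(px[0]/8-.5+u-25,px[1]/8-.5+v-40)
f=lambda P:np.r_[[np.subtract(proj(c,P),obs[c]) for c in obs]].ravel()
q=least_squares(f,s["ee_pos"]); print(q.fun.round(2),q.x, "tool frame off",(Q.inv().apply(q.x-s["ee_pos"])*1e3).round(1),"S off",(toS(q.x)-toS(s["ee_pos"])).round(1))
w=r.camera_model("wrist")["T"];T=np.array(w);print("cam in tool",Q.inv().apply(T[:3,3]-s["ee_pos"]))
E
```

```text
[-0.71 -0.05 -0.52  0.65] [ 0.48449748 -0.20885796  0.21808969] tool frame off [ 12.5  -1.5 -37.4] S off [-10.1   1.5  38.2]
cam in tool [ 0.08298853 -0.00111793 -0.19473816]
```

```bash
cat >> h.py <<'E'
D=32
def tip(x,z,tilt,y=0): # tip centre in S -> TCP move
    go(x+D*np.sin(tilt),y,z-D*np.cos(tilt),tilt)
E
python3 - <<'E'
from h import *
go(-86.7,0,55.8,.583);go(-53.7,0,5.7,.583)
E
```

```text
shift [ 0.0262  0.0059 -0.0641] rot [ 0.002 -0.001 -0.   ]
shift [ 0.0582  0.0139 -0.1142] rot [ 0.002 -0.001 -0.   ]
```

Emit:
arm_command --xyz '[[0.009, 0.002, -0.021], [0.017, 0.004, -0.042], [0.026, 0.006, -0.064], [0.031, 0.007, -0.071], [0.035, 0.008, -0.078], [0.04, 0.009, -0.085], [0.045, 0.01, -0.093], [0.05, 0.011, -0.1], [0.054, 0.012, -0.107], [0.058, 0.014, -0.114], [0.058, 0.014, -0.114]]' --rot '[[0, 0, 0], [0, 0, 0], [0, 0, 0], [0, 0, 0], [0, 0, 0], [0, 0, 0], [0, 0, 0], [0, 0, 0], [0, 0, 0], [0, 0, 0], [0, 0, 0]]'

```text
time: 8.08
ee_pos: [0.5529, -0.1931, 0.0645]
eef_rot: [0.951, 0.119, 0.283, -0.033]
ft_force: [-0.3, -0.3, -0.5]
width: 0.0006
grip_force: 0.0
```

```bash
python3 - <<'E'
from h import *
st();s=r.read_state();Q=R.from_quat(s["eef_rot"])
im=r.camera("wrist");b=cv2.resize(im[150:270,190:330],(490,420),interpolation=cv2.INTER_CUBIC)
im=r.camera("scene");a=cv2.resize(im[95:185,190:256],(308,420),interpolation=cv2.INTER_CUBIC)
cv2.imwrite("pics/g.png",np.hstack([a,b])[:,:,::-1])
H=np.array([55,22]);v=np.array([-43.7,12.3])-H
for th in np.arange(-.05,.61,.1):
    c,n=np.cos(th),np.sin(th);w=H+[c*v[0]+n*v[1],-n*v[0]+c*v[1]]
    p=S(w[0],0,w[1])-s["ee_pos"];q=tool(.583-th)*Q.inv();print(round(th,2),w.round(0),p.round(3),q.as_rotvec().round(3))
E
```

```text
t 8.08 S [-53.5   0.9   4.5] toolz [ 0.547 -0.002 -0.837] F [-0.3 -0.2 -0.5] j [-0.54  0.18  1.12  2.21 -1.    0.67 -0.02]
-0.05 [-43.   7.] [0.01  0.002 0.003] [ 0.017 -0.052 -0.002]
0.05 [-44.  17.] [0.009 0.001 0.013] [-0.007  0.045 -0.002]
0.15 [-44.  27.] [0.009 0.001 0.023] [-0.032  0.142 -0.003]
0.25 [-43.  37.] [0.01  0.002 0.033] [-0.056  0.239 -0.003]
0.35 [-41.  47.] [0.012 0.002 0.042] [-0.08   0.336 -0.003]
0.45 [-38.  56.] [0.015 0.003 0.052] [-0.105  0.433 -0.003]
0.55 [-34.  65.] [0.019 0.004 0.061] [-0.129  0.53  -0.003]
```

View pics/g.png

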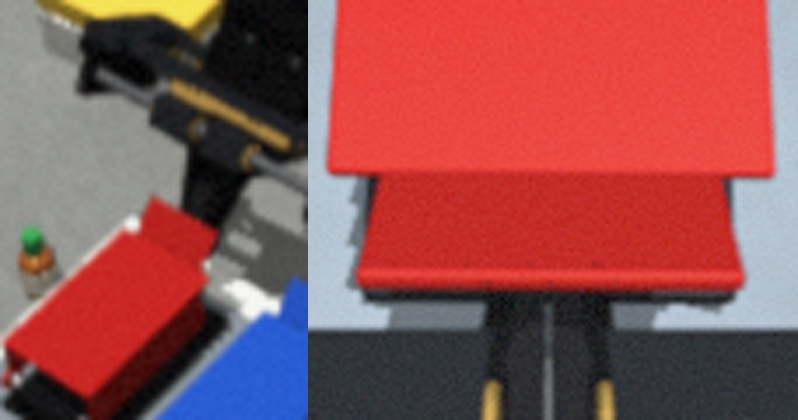

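Emit:
arm_command --xyz '[[0.005, 0.001, 0.001], [0.01, 0.001, 0.003], [0.01, 0.001, 0.008], [0.01, 0.001, 0.013], [0.01, 0.001, 0.018], [0.01, 0.001, 0.023], [0.01, 0.001, 0.028], [0.01, 0.002, 0.033]]' --rot '[[0, 0, 0], [0, 0, 0], [-0.004, 0.02, 0], [-0.008, 0.045, 0], [-0.02, 0.093, 0], [-0.032, 0.142, 0], [-0.044, 0.19, 0], [-0.056, 0.239, 0]]'

```text
time: 8.85
ee_pos: [0.5637, -0.192, 0.101]
eef_rot: [0.979, 0.121, 0.166, -0.021]
ft_force: [-0.2, -0.4, -0.7]
width: 0.0005
grip_force: 0.2
```

```bash
cat >> h.py <<'E'
def lip(cams=("scene","top","wrist")):
    for c in cams:
        r.camera(c)
        for d in r.spot_point("red_lip",c)[:1]:
            p=toS(W(c,d["at"])); a=np.arctan2(p[2]-22,p[0]-55); print(c,round(d["conf"],2),p.round(0),"theta",round(2.77-a,2))
E
python3 - <<'E'
from h import *
st();lip()
E
```

```text
t 8.85 S [-42.7  -0.7  41. ] toolz [ 0.329  0.    -0.944] F [-0.3 -0.4 -0.7] j [-0.7   0.3   1.24  1.98 -0.66  0.91 -0.46]
scene 0.56 [-46.  -0. 104.] theta 0.31
top 0.63 [-52.   0. 105.] theta 0.29
wrist 0.69 [-55.  -4. 101.] theta 0.25
```

```bash
python3 - <<'E'
from h import *
for a in ((-39.6,0,51.5,.18),(-32.9,0,68,0),(-20,0,75,0),(-8,0,80,0),(12,0,88,0),(34,0,92,0),(46,0,93,0),(58,0,93,0)): print(a);go(*a)
E
```

```text
(-39.6, 0, 51.5, 0.18)
shift [0.0042 0.0017 0.0123] rot [-0.04   0.153  0.   ]
(-32.9, 0, 68, 0)
shift [0.0107 0.0033 0.0288] rot [-0.084  0.327  0.   ]
(-20, 0, 75, 0)
shift [0.0232 0.0064 0.0358] rot [-0.084  0.327  0.   ]
(-8, 0, 80, 0)
shift [0.0349 0.0093 0.0408] rot [-0.084  0.327  0.   ]
(12, 0, 88, 0)
shift [0.0543 0.0142 0.0488] rot [-0.084  0.327  0.   ]
(34, 0, 92, 0)
shift [0.0756 0.0195 0.0528] rot [-0.084  0.327  0.   ]
(46, 0, 93, 0)
shift [0.0872 0.0224 0.0538] rot [-0.084  0.327  0.   ]
(58, 0, 93, 0)
shift [0.0989 0.0253 0.0538] rot [-0.084  0.327  0.   ]
```

Emit:
arm_command --xyz '[[0.002, 0.001, 0.006], [0.004, 0.002, 0.012], [0.006, 0.002, 0.018], [0.009, 0.003, 0.024], [0.011, 0.003, 0.029], [0.017, 0.005, 0.032], [0.023, 0.006, 0.036], [0.029, 0.008, 0.038], [0.035, 0.009, 0.041], [0.041, 0.011, 0.044], [0.048, 0.012, 0.046], [0.054, 0.014, 0.049]]' --rot '[[-0.02, 0.076, 0], [-0.04, 0.153, 0], [-0.055, 0.211, 0], [-0.07, 0.27, 0], [-0.084, 0.327, 0], [-0.084, 0.327, 0], [-0.084, 0.327, 0], [-0.084, 0.327, 0], [-0.084, 0.327, 0], [-0.084, 0.327, 0], [-0.084, 0.327, 0], [-0.084, 0.327, 0]]'

```text
time: 10.15
ee_pos: [0.6177, -0.1779, 0.1489]
eef_rot: [0.992, 0.123, -0.0, 0.0]
ft_force: [0.7, -0.6, 1.0]
width: 0.0005
grip_force: 0.1
```

```bash
python3 - <<'E'
from h import *
st();lip();go(34,0,92,0);go(58,0,93,0)
E
```

```text
t 10.15 S [13.  -0.  88.9] toolz [-0.    -0.001 -1.   ] F [ 0.5 -0.7  1. ] j [-0.56  0.64  1.14  1.51 -0.59  1.37 -0.7 ]
scene 0.63 [ 37.  -0. 153.] theta 1.06
wrist 0.88 [ 33.  -2. 154.] theta 1.04
shift [0.0212 0.0055 0.0035] rot [ 0.001 -0.001 -0.001]
shift [0.0445 0.0113 0.0045] rot [ 0.001 -0.001 -0.001]
```

Emit:
arm_command --xyz '[[0.006, 0.001, 0.001], [0.012, 0.003, 0.002], [0.018, 0.004, 0.003], [0.024, 0.006, 0.004], [0.03, 0.008, 0.004], [0.036, 0.009, 0.005], [0.042, 0.01, 0.005], [0.047, 0.012, 0.005], [0.047, 0.012, 0.005], [0.03, 0.008, 0.01], [0.005, 0.001, 0.02], [-0.02, -0.005, 0.02], [-0.045, -0.011, 0.02], [-0.053, -0.013, 0.02], [-0.053, -0.013, 0.02]]' --rot '[[0, 0, 0], [0, 0, 0], [0, 0, 0], [0, 0, 0], [0, 0, 0], [0, 0, 0], [0, 0, 0], [0, 0, 0], [0, 0, 0], [0, 0, 0], [0, 0, 0], [0, 0, 0], [0, 0, 0], [0, 0, 0], [0, 0, 0]]'

```text
time: 11.7
ee_pos: [0.5625, -0.1918, 0.169]
eef_rot: [0.993, 0.121, -0.0, -0.0]
ft_force: [0.0, 1.2, 0.2]
width: 0.0007
grip_force: 0.0
```

```bash
python3 - <<'E'
from h import *
st();lip()
for c in ("wrist","scene","top"):
  for d in r.spot_point("red_tip",c)[:2]: print(c,round(d["conf"],2),toS(W(c,d["at"])).round(0))
s=r.read_state();a=r.camera("scene")[80:190,170:290];b=r.camera("wrist")
cv2.imwrite("pics/h.png",np.hstack([cv2.resize(a,(360,330)),cv2.resize(b,(440,330))])[:,:,::-1])
for p in ((-41,38),(-41,25)): tip(*p,0)
E
```

```text
t 11.7 S [-43.9  -0.2 109. ] toolz [-0.  0. -1.] F [0.3 1.1 0.2] j [-0.64  0.53  1.23  1.62 -0.5   1.36 -0.67]
scene 0.71 [124.  -3. 140.] theta 1.73
top 0.76 [124.  -2. 140.] theta 1.73
wrist 0.79 [-13.   1.  38.]
scene 0.41 [  29. -234.  -56.]
scene 0.39 [-9.  0. 45.]
shift [ 1.000e-03  1.000e-04 -1.025e-01] rot [ 0.002 -0.001 -0.001]
shift [ 1.000e-03  1.000e-04 -1.155e-01] rot [ 0.002 -0.001 -0.001]
```

View pics/h.png

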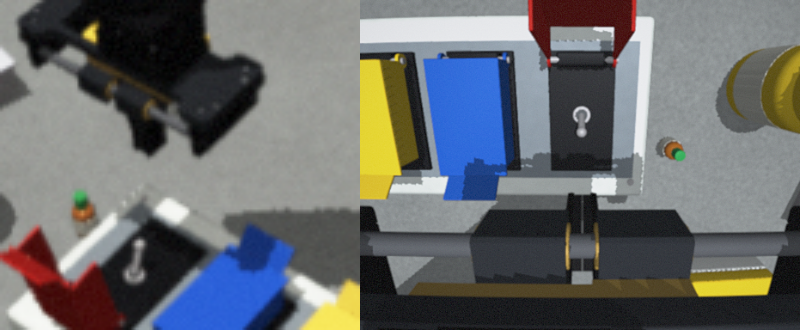

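```bash
cat >> h.py <<'E'
def roll(x,y,z,phi): # tip centre, rolled about switch x
    s=r.read_state(); Q=R.from_euler('z',YAW)*R.from_euler('x',phi)*R.from_euler('x',np.pi)
    a=np.array([0,np.sin(phi),-np.cos(phi)])*D; d=S(x,y+a[1],z+a[2])-s["ee_pos"]
    print("shift",d.round(4),"rot",(Q*R.from_quat(s["eef_rot"]).inv()).as_rotvec().round(3))
E
python3 - <<'E'
from h import *
for p in ((-41,0,120),(-41,0,28),(-20,0,28),(-6,0,28)): roll(*p,.35)
E
```

```text
shift [-0.0017  0.0107 -0.0186] rot [ 0.341  0.084 -0.001]
shift [-0.0017  0.0107 -0.1106] rot [ 0.341  0.084 -0.001]
shift [ 0.0187  0.0158 -0.1106] rot [ 0.341  0.084 -0.001]
shift [ 0.0323  0.0192 -0.1106] rot [ 0.341  0.084 -0.001]
```

Emit:
arm_command --xyz '[[0, 0.003, -0.004], [-0.001, 0.006, -0.008], [-0.001, 0.009, -0.014], [-0.002, 0.011, -0.019], [-0.002, 0.011, -0.035], [-0.002, 0.011, -0.051], [-0.002, 0.011, -0.067], [-0.002, 0.011, -0.083], [-0.002, 0.011, -0.097], [-0.002, 0.011, -0.106], [-0.002, 0.011, -0.111], [-0.002, 0.011, -0.111]]' --rot '[[0.085, 0.021, 0], [0.17, 0.042, 0], [0.255, 0.063, 0], [0.341, 0.084, 0], [0.341, 0.084, 0], [0.341, 0.084, 0], [0.341, 0.084, 0], [0.341, 0.084, 0], [0.341, 0.084, 0], [0.341, 0.084, 0], [0.341, 0.084, 0], [0.341, 0.084, 0]]'

```text
time: 13.25
ee_pos: [0.5619, -0.1793, 0.0567]
eef_rot: [0.977, 0.121, -0.022, -0.173]
ft_force: [0.7, 0.4, 0.4]
width: 0.0004
grip_force: 0.0
```

```bash
python3 - <<'E'
from h import *
st()
a=r.camera("scene")[80:190,170:290];b=r.camera("wrist")
cv2.imwrite("pics/i.png",np.hstack([cv2.resize(a,(360,330)),cv2.resize(b,(440,330))])[:,:,::-1])
for p in ((-41,0,28),(-20,0,28),(-6,0,28)): roll(*p,.35)
E
```

```text
t 13.25 S [-41.4  12.1  -3.3] toolz [-0.001  0.343 -0.939] F [0.8 0.2 0.4] j [-0.23  0.74  0.95  1.54 -0.79  1.5  -0.45]
shift [ 0.0001 -0.0003 -0.0002] rot [ 0.     0.001 -0.001]
shift [ 0.0205  0.0048 -0.0002] rot [ 0.     0.001 -0.001]
shift [ 0.0341  0.0082 -0.0002] rot [ 0.     0.001 -0.001]
```

View pics/i.png

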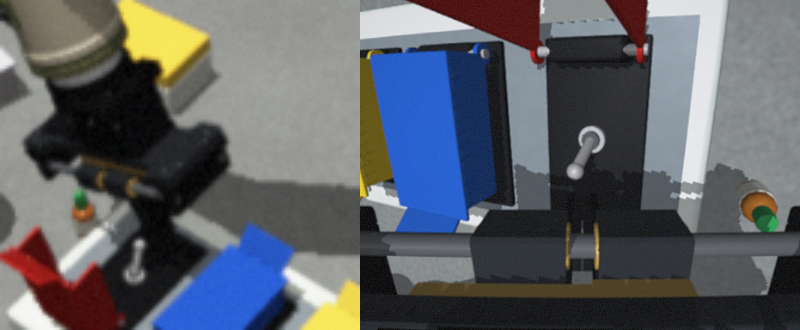

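Emit:
arm_command --xyz '[[0.006, 0.001, 0], [0.012, 0.003, 0], [0.017, 0.004, 0], [0.021, 0.005, 0], [0.025, 0.006, 0], [0.029, 0.007, 0], [0.034, 0.008, 0], [0.034, 0.008, 0]]' --rot '[[0, 0, 0], [0, 0, 0], [0, 0, 0], [0, 0, 0], [0, 0, 0], [0, 0, 0], [0, 0, 0], [0, 0, 0]]'

```text
time: 14.02
ee_pos: [0.597, -0.1716, 0.0574]
eef_rot: [0.977, 0.121, -0.021, -0.173]
ft_force: [0.6, -0.4, 0.8]
width: 0.0007
grip_force: 0.2
```

```bash
cat >> h.py <<'E'
def tog(cams=("wrist","scene","top")):
    for c in cams:
        r.camera(c)
        for d in r.spot_point("red_tip",c)[:2]:
            if d["conf"]>.3: print("tip",c,round(d["conf"],2),toS(W(c,d["at"])).round(1))
E
python3 - <<'E'
from h import *
st();tog()
E
```

```text
t 14.02 S [-5.5 11.1 -2.6] toolz [ 0.     0.343 -0.939] F [ 0.4 -0.5  0.8] j [-0.21  0.79  0.92  1.45 -0.82  1.53 -0.5 ]
tip wrist 0.6 [13.6  0.7 42.1]
tip scene 0.56 [ 9.9 -0.2 41.5]
```

Emit:
arm_command --xyz '[[0.001, 0, 0], [0.002, 0, 0], [0.003, 0.001, 0], [0.004, 0.001, 0], [0.004, 0.001, 0]]' --rot '[[0, 0, 0], [0, 0, 0], [0, 0, 0], [0, 0, 0], [0, 0, 0]]'

```text
time: 14.73
ee_pos: [0.5989, -0.1716, 0.0574]
eef_rot: [0.977, 0.12, -0.022, -0.173]
ft_force: [-6.0, -0.5, 0.6]
width: 0.0002
grip_force: 2.9
```

Emit:
arm_command --xyz '[[0.002, 0, 0], [0.002, 0, 0], [-0.006, -0.001, 0], [-0.016, -0.004, 0], [-0.03, -0.007, 0], [-0.034, -0.008, 0.02], [-0.034, -0.008, 0.05], [-0.034, -0.008, 0.08], [-0.034, -0.008, 0.11], [-0.034, -0.008, 0.14], [-0.034, -0.008, 0.15]]' --rot '[[0, 0, 0], [0, 0, 0], [0, 0, 0], [0, 0, 0], [0, 0, 0], [0, 0, 0], [0, 0, 0], [0, 0, 0], [0, 0, 0], [0, 0, 0], [0, 0, 0]]'

```text
time: 15.65
ee_pos: [0.5668, -0.1801, 0.2122]
eef_rot: [0.977, 0.121, -0.018, -0.172]
ft_force: [-0.2, -1.0, 0.4]
width: 0.0006
grip_force: 0.0
```

```bash
python3 - <<'E'
from h import *
st();tog();lip()
for p in ((-41,220),(130,220),(100,220),(100,125)): tip(*p,0)
E
```

```text
t 15.65 S [-36.9  10.1 152.2] toolz [ 0.005  0.34  -0.94 ] F [-0.5 -0.9  0.4] j [-0.25  0.62  1.03  1.36 -0.71  1.74 -0.57]
tip wrist 0.48 [15.8  1.  36.8]
tip scene 0.55 [10.1 -0.7 41.5]
scene 0.76 [124.  -3. 139.] theta 1.73
top 0.93 [121.  -3. 137.] theta 1.72
shift [-0.0008 -0.012   0.0408] rot [-0.34  -0.085 -0.001]
shift [0.1651 0.0295 0.0408] rot [-0.34  -0.085 -0.001]
shift [0.136  0.0222 0.0408] rot [-0.34  -0.085 -0.001]
shift [ 0.136   0.0222 -0.0542] rot [-0.34  -0.085 -0.001]
```

```bash
python3 - <<'E'
from h import *
for p in ((-41,195),(150,195),(150,128)): tip(*p,0)
E
```

```text
shift [-0.0008 -0.012   0.0158] rot [-0.34  -0.085 -0.001]
shift [0.1845 0.0343 0.0158] rot [-0.34  -0.085 -0.001]
shift [ 0.1845  0.0343 -0.0512] rot [-0.34  -0.085 -0.001]
```

Emit:
arm_command --xyz '[[-0.001, -0.004, 0.005], [-0.001, -0.008, 0.01], [-0.001, -0.012, 0.016], [0.02, -0.007, 0.016], [0.045, 0, 0.016], [0.07, 0.006, 0.016], [0.095, 0.012, 0.016], [0.12, 0.018, 0.016], [0.145, 0.024, 0.016], [0.165, 0.029, 0.016], [0.184, 0.034, 0.016], [0.184, 0.034, 0.016], [0.184, 0.034, 0.016]]' --rot '[[-0.08, -0.02, 0], [-0.17, -0.042, 0], [-0.255, -0.063, 0], [-0.34, -0.085, 0], [-0.34, -0.085, 0], [-0.34, -0.085, 0], [-0.34, -0.085, 0], [-0.34, -0.085, 0], [-0.34, -0.085, 0], [-0.34, -0.085, 0], [-0.34, -0.085, 0], [-0.34, -0.085, 0], [-0.34, -0.085, 0]]'

```text
time: 17.33
ee_pos: [0.7504, -0.1451, 0.2225]
eef_rot: [0.992, 0.123, -0.001, 0.0]
ft_force: [-0.1, 0.4, 0.2]
width: 0.0007
grip_force: 0.0
```

```bash
python3 - <<'E'
from h import *
st();lip()
for p in ((150,128),(130,128),(20,128),(20,175)): tip(*p,0)
E
```

```text
t 17.33 S [149.8  -0.4 162.5] toolz [-0.001 -0.001 -1.   ] F [0.  0.4 0.2] j [-0.33  0.83  1.03  0.97 -0.68  1.64 -0.87]
scene 0.78 [126.  -1. 138.] theta 1.75
top 0.41 [120.  -2. 140.] theta 1.7
shift [ 0.0008  0.0006 -0.0682] rot [ 0.     0.001 -0.001]
shift [-0.0186 -0.0043 -0.0682] rot [ 0.     0.001 -0.001]
shift [-0.1253 -0.031  -0.0682] rot [ 0.     0.001 -0.001]
shift [-0.1253 -0.031  -0.0212] rot [ 0.     0.001 -0.001]
```

Emit:
arm_command --xyz '[[0.001, 0, -0.02], [0.001, 0, -0.04], [0.001, 0, -0.058], [0.001, 0, -0.068], [-0.008, -0.002, -0.068], [-0.016, -0.004, -0.068], [-0.024, -0.006, -0.068], [-0.031, -0.008, -0.068], [-0.038, -0.009, -0.068], [-0.045, -0.011, -0.068], [-0.052, -0.013, -0.068]]' --rot '[[0, 0, 0], [0, 0, 0], [0, 0, 0], [0, 0, 0], [0, 0, 0], [0, 0, 0], [0, 0, 0], [0, 0, 0], [0, 0, 0], [0, 0, 0], [0, 0, 0]]'

```text
time: 18.55
ee_pos: [0.6976, -0.158, 0.1559]
eef_rot: [0.992, 0.123, 0.0, 0.0]
ft_force: [0.9, 0.6, 0.7]
width: 0.0004
grip_force: 0.1
```

```bash
python3 - <<'E'
from h import *
st();lip()
for p in ((95,128),(20,128),(20,175)): tip(*p,0)
E
```

```text
t 18.55 S [95.4 -0.2 95.9] toolz [ 0.001 -0.    -1.   ] F [1.  0.4 0.7] j [-0.44  0.76  1.05  1.27 -0.65  1.46 -0.78]
scene 0.59 [ 89.  -4. 154.] theta 1.45
shift [-0.0013 -0.0003  0.0004] rot [ 0.     0.    -0.002]
shift [-0.074  -0.0185  0.0004] rot [ 0.     0.    -0.002]
shift [-0.074  -0.0185  0.0474] rot [ 0.     0.    -0.002]
```

Working as planned (θ≈1.45); continue forward, then rise.

Emit:
arm_command --xyz '[[-0.008, -0.002, 0], [-0.015, -0.004, 0], [-0.022, -0.006, 0], [-0.029, -0.007, 0], [-0.036, -0.009, 0], [-0.043, -0.011, 0], [-0.05, -0.013, 0], [-0.057, -0.014, 0], [-0.064, -0.016, 0], [-0.07, -0.018, 0], [-0.074, -0.019, 0], [-0.074, -0.019, 0.02], [-0.074, -0.019, 0.05], [-0.074, -0.019, 0.08], [-0.074, -0.019, 0.1], [-0.074, -0.019, 0.1]]' --rot '[[0, 0, 0], [0, 0, 0], [0, 0, 0], [0, 0, 0], [0, 0, 0], [0, 0, 0], [0, 0, 0], [0, 0, 0], [0, 0, 0], [0, 0, 0], [0, 0, 0], [0, 0, 0], [0, 0, 0], [0, 0, 0], [0, 0, 0], [0, 0, 0]]'

```text
time: 20.18
ee_pos: [0.6252, -0.1782, 0.2602]
eef_rot: [0.992, 0.123, 0.003, 0.001]
ft_force: [0.5, -0.2, 0.9]
width: 0.0006
grip_force: 0.0
```

```bash
python3 - <<'E'
from h import *
st();lip()
for c in ("scene","top"):
  r.camera(c)
  for l in ("red_guard","blue_guard","yellow_guard"):
    for d in r.look_for(l,c)[:1]: print(c,l,round(d["conf"],2),toS(W(c,d["at"])).round(1))
# compare before/after outside the red switch in the top picture
a=cv2.imread("pics/a_top.png").astype(int);b=r.camera("top")[:,:,::-1].astype(int)
for l in ("vial_a","vial_b","jar","reagent","slide_box","tip_box"):
  for d in r.spot_point(l,"top")[:1]: print(l,round(d["conf"],2),W("top",d["at"]).round(3))
for y,n in ((105,"blue"),(0,"red"),(210,"yellow")):
  pts=np.array([proj("top",S(x,y+q,52)) for x,q in ((-53,-33),(55,-33),(55,33),(-53,33))]).astype(np.int32)
  m=np.zeros(a.shape[:2],np.uint8);cv2.fillPoly(m,[pts],1);print(n,abs(a-b)[m>0].mean().round(1))
E
```

```text
t 20.18 S [ 20.3  -2.2 200.2] toolz [ 0.005 -0.003 -1.   ] F [ 0.5 -0.4  0.9] j [-0.53  0.58  1.17  1.32 -0.53  1.56 -0.75]
scene 0.65 [-68.  -1.  71.] theta 0.01
scene red_guard 0.71 [240.  148.9 -28. ]
scene blue_guard 0.56 [ -7.6 108.2  57.7]
scene yellow_guard 0.76 [2.000e-01 2.151e+02 6.210e+01]
top red_guard 0.68 [227.3 143.4 -29.5]
top blue_guard 0.91 [ 20.9 110.   54.7]
top yellow_guard 0.88 [ -9.9 207.9  55.2]
vial_a 0.75 [ 0.793  0.009 -0.004]
vial_b 0.75 [ 0.793  0.009 -0.004]
jar 0.81 [ 0.691 -0.396 -0.002]
reagent 0.61 [ 0.698  0.342 -0.001]
slide_box 0.65 [ 0.792  0.013 -0.003]
tip_box 0.8 [ 0.398 -0.453  0.004]
blue 25.1
red 66.5
yellow 3.0
```

Emit:
arm_command --xyz '[[-0.02, -0.005, 0.01], [-0.05, -0.012, 0.02], [-0.08, -0.02, 0.02], [-0.11, -0.027, 0.02], [-0.14, -0.035, 0.02], [-0.165, -0.04, 0.02], [-0.165, -0.04, 0.02], [-0.165, -0.04, 0.02]]' --rot '[[0, 0, 0], [0, 0, 0], [0, 0, 0], [0, 0, 0], [0, 0, 0], [0, 0, 0], [0, 0, 0], [0, 0, 0]]'

```text
time: 21.9
ee_pos: [0.4577, -0.2178, 0.2755]
eef_rot: [0.993, 0.122, 0.001, -0.002]
ft_force: [0.7, -0.2, -0.6]
width: 0.0004
grip_force: 0.0
```

```bash
python3 - <<'E'
from h import *
st();lip()
for cam in ("scene","top"):
  a=cv2.imread(f"pics/a_{cam}.png").astype(int);b=r.camera(cam)[:,:,::-1].astype(int)
  d=abs(a-b).max(2)
  def m(pts):
    k=np.zeros(d.shape,np.uint8);cv2.fillPoly(k,[cv2.convexHull(np.array([proj(cam,p) for p in pts]).astype(np.int32))],1);return round(float((d[k>0]>40).mean()),3)
  for y,n in ((0,"red"),(105,"blue"),(210,"yellow")):
    print(cam,n,m([S(x,y+q,z) for x,z in ((-71,71),(-53,54),(55,54)) for q in (-28,28)]))
r.camera("wrist")
for l in ("vial_a","vial_b"):
  for c in ("wrist","scene"):
    for q in r.spot_point(l,c)[:2]: print(l,c,round(q["conf"],2),W(c,q["at"]).round(3),np.round(proj(c,W(c,q["at"]))))
b=r.camera("scene");a=cv2.imread("pics/a_scene.png")[:,:,::-1]
for (u,v) in ((197,151),(321,230)): print(abs(a.astype(int)-b)[v-10:v+10,u-8:u+8].mean().round(1))
E
```

```text
t 21.9 S [-151.8    0.   215.5] toolz [ 0.003  0.004 -1.   ] F [ 0.6 -0.3 -0.6] j [-0.93 -0.03  1.29  1.67  0.02  1.48 -0.96]
scene 0.57 [-67.  -3.  71.] theta 0.01
top 0.66 [-69.  -2.  68.] theta -0.02
wrist 0.62 [-73.  -4.  71.] theta -0.01
scene red 0.0
scene blue 0.0
scene yellow 0.0
top red 0.0
top blue 0.0
top yellow 0.0
vial_a wrist 0.73 [ 0.584 -0.3   -0.004] [337.  74.]
vial_a wrist 0.56 [0.489 0.122 0.001] [30. 69.]
vial_a scene 0.46 [0.491 0.123 0.003] [319. 234.]
vial_a scene 0.44 [ 0.587 -0.308  0.   ] [198. 157.]
vial_b wrist 0.73 [ 0.584 -0.3   -0.004] [337.  74.]
vial_b wrist 0.56 [0.489 0.123 0.001] [30. 69.]
vial_b scene 0.46 [0.491 0.123 0.003] [319. 234.]
vial_b scene 0.44 [ 0.587 -0.308  0.   ] [198. 157.]
3.5
3.2
```

The guards all look just as they did in the first pictures. Red is shut, the vials haven't moved, and nothing is in contact, so I'm handing in.

```bash
python3 -c "
from bench import r
print(r.close_job())"
```

```text
the job is handed in; nothing more can be done
None
```

I lifted the red guard by its lip until it stood open, pushed the toggle to its back stop (6 N resistance there), and let the guard drop fully shut. The yellow and blue guards and the loose items I checked (the two vials, jar and tip box) are where they were, and I handed the job in after about 22 s of robot time.

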